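# Hang the feed unit's tension spring

### The job

Take the spring puller from its leaning stand, put its pin through the eye of the slack spring on the label-printer feed unit, stretch the spring and hang its hook on the anchor post under the roller. Then put the puller fully back home in its stand and let go of it. Touch the spring with the puller only, not with the gripper, and do not disturb the other things on the table.

Things in the scene. Friction and masses are not known exactly. Their poses are not given: they have to be found in the camera images.
- puller_grip (a point): Spring puller: black square handle 24 x 24 x 70 mm, from its lower end a straight steel pin, 8 mm thick, round-ended, 65 mm long; 0.1 kg. Point on its axis in the handle, 30 mm above the handle's lower end, 40 mm below its top, 95 mm from the pin's end: grip here. z along the axis, pin to handle; x, y square to the handle's faces. At the start loose in its stand, leaning 35 degrees, y level
- puller_tip (a point): The round end of the puller's pin, on its axis; axes as puller_grip
- puller_shoulder (a point): Centre of the lower end of the puller's handle, where the pin comes out: 30 mm towards the pin from puller_grip. Axes as puller_grip. With the puller home this end rests flat on the stand's mouth
- stand_mouth (a point): Puller stand (fixed): aluminium sleeve 30 mm square, 45 mm long, with a 14 mm square through bore, on a black foot 100 x 75 x 10 mm. Point: centre of the sleeve's mouth, 72 mm above the table. Axes of the foot, z up; the bore runs from the mouth down along (+sin 35 deg, 0, -cos 35 deg), so the mouth leans to the foot's -x. The pin has 3 mm play each way; the puller slides 3 mm to the low side
- feed_unit: Label-printer feed unit (fixed): dark plate 180 (x) x 256 (y) mm, top 16 mm above the table; origin at table height under its middle, z up, -x its open front (at the robot's right hand, y pointing roughly towards the robot). Black side plates at y = +-125 mm, x -18 to 42 mm, 102 mm high. A 12 mm tie bar along y at x = 34 mm, 30 mm up
- roller_mid (a point): Middle of the fixed rubber guide roller, 20 mm thick, that runs along the unit's y between the side plates, 90 mm above the table, over the place where the spring belongs. Its underside is 30 mm above the spring, so a puller there must lean, handle towards the unit's -x side (35 degrees clears it well). Axes as feed_unit
- pivot (a point): Fixed end of the steel extension spring, at x = 0, y = -85 mm of the feed unit, 50 mm above the table; axes as feed_unit. The spring swings level about this vertical axis with slight friction, always 50 mm up: coil 10 mm thick, then an eye, then an open hook. Slack, it points to the unit's +y, swung 17 to 34 degrees to the open front (-x)
- eye (a point): Centre of the spring's pull eye: level wire ring, 15 to 16 mm inside, 24 mm outside, 72 mm from the pivot when slack. x along the spring away from the pivot, z up, y left of x. 32 mm free below it. Stretching by s takes 1.2 N + 60 N/m x s, s at most 60 mm; let go, it springs back
- hook_seat (a point): Where the post's axis lies when the hook is fully hung: on the spring's middle line, 40 mm beyond the eye centre. Axes as eye. Hook: level 4 mm wire; shank on the +y side (wire at y = 11 mm), round outer bend of 9 mm inner radius, point coming back on the -y side (wire at y = -12 mm), ending 10 mm short of hook_seat. Hung, the post has up to 5 mm play sideways before it is at the bottom of the bend
- hook_mouth (a point): Middle of the hook's mouth, on the spring's middle line 21 mm beyond the eye centre (19 mm short of hook_seat). Axes as eye. The mouth opens to -y, between the eye and the hook's point: with the spring stretched, the post's axis can come in from -y anywhere within 5 mm of this point along x. Easing off the stretch then draws the post into the bend
- spring_end: The moving end of the spring, eye and hook in one piece. Origin on the spring's middle line, 72 mm from the eye centre towards the pivot; axes as eye
- post_neck (a point): Anchor post (fixed): plain upright steel pin 8 mm thick on the feed unit's plate, 13 mm head, top 66 mm above the table; 129 to 139 mm from the pivot to the unit's +y, under the roller (x within 6 mm of 0). Point on its axis at the spring's height, 50 mm above the table. Axes as feed_unit
- tape_dispenser: Blue tape dispenser, 140 x 55 mm, 88 mm high, 0.7 kg: not part of the job; origin at its underside, z up
- stapler: Black stapler, 135 x 34 mm, 50 mm high: not part of the job; origin at its underside, z up
- scissors: Scissors with black loops lying flat, about 180 mm long, 10 mm high: not part of the job; origin at its underside, z up
- label_roll: White label roll standing on its end, 110 mm across, 55 mm high: not part of the job; origin at its underside, z up
- cardboard_core: Empty cardboard core, 38 mm across, 75 mm high, standing: not part of the job; origin at its underside, z up
- screwdriver: Grey-handled screwdriver lying flat: not part of the job; origin at its underside, z up
- parts_tray: Grey open parts tray 100 x 130 mm, 35 mm high: not part of the job; origin at its underside, z up
Mind the look-alikes: they are no part of the job. What is shaped like the part that bears puller_grip but blue or red is not meant.

How it is judged (in metres and radians):
On the way, in this order (a step that is already met when the one before it is completed fails the run):
1. the spring is stretched by at least 25 mm with the puller in its eye (distance between eye and pivot above 0.097 m and contact force between puller and spring_end above 0.5 N and distance between puller_tip and eye below 0.035 m), for 0.1 s.
2. the spring hangs on the anchor post by its hook, the puller clear of it (horizontal distance between hook_seat and post_neck below 0.005 m and distance between eye and pivot above 0.083 m and contact force between puller and spring_end below 0.2 N), for 0.3 s.
At the end, for the whole second after the job is handed in: The hook hangs on the post, its seat point within 5 mm of the post axis, eye over 83 mm from the pivot, puller not touching it. The puller rests in its stand: shoulder within 9 mm of the mouth centre, leaning 27 to 43 degrees, pin end 25 to 50 mm from the mouth centre as seen from above (all of step 2 and linear speed of spring_end below 0.01 m/s and distance between puller_shoulder and stand_mouth below 0.009 m and horizontal distance between puller_tip and stand_mouth between 0.025 and 0.05 m and angle between puller_grip's own z axis and vertical between 0.47 and 0.75 rad and linear speed of puller below 0.02 m/s).
It fails at once if the gripper or the arm touches the spring (contact force between any of the fingers, the arm and spring_end above 0.5 N).
It fails at once if one of the other things on the table is moved more than 30 mm (distance of any of tape_dispenser, stapler, scissors, label_roll, cardboard_core, screwdriver, parts_tray from where it was at the start of the episode above 0.03 m).
It also fails if it takes over 58 s, if anything falls off the work surface, if the arm or the gripper's body presses on something with over 40 N, if the wrist force passes 120 N, or if a joint passes its speed limit or range.

### The arm

A 6-joint arm with a two-finger parallel gripper is mounted at the origin on the work surface. World frame = base frame: x ahead of the robot, y to its left, z up, the work surface at z = 0. Lengths are in mm, angles in rad, forces in N, time in s.
With the tool pointing down it reaches from about 250 to 775 mm from the base axis. Payload 4 kg.
Tool frame: the origin (TCP) lies at the very end of the fingers, on their centre line; the grasp point (between the pads) lies 19 mm behind it; z points along the fingers, y is the line along which they close (so a half turn about z gives the same grasp; the last joint's range is limited). The gripper opens to 85 mm and grips with 20 to 120 N. Pads are 22 mm wide; open, the fingers measure 114 mm over their backs; the gripper's body (76 mm by 85 mm) begins 54 mm behind the grasp point. The pads swing forward as they close: fully open they stand 13 mm farther back than shut.
Start: joints at [1.096, 0.087, 1.371, -0, 1.684, -0.103], TCP at [199.821, 512.435, 231.341] pointing down, gripper open.
Joint ranges: [-3.1, 3.1], [-0.76, 2.03], [0.27, 2.55], [-1.08, 4.22], [0.17, 2.65], [-2.57, 2.57]. Speed limits (rad/s): [2.79, 2.79, 3.14, 3.14, 3.14, 3.14].

### API

Orientations are given as [roll, pitch, yaw] about the fixed x, y, z axes, in that order (R = Rz(yaw) Ry(pitch) Rx(roll)).
In Python, from workcell import r gives the robot as it stands.
- The arm moves only by the shell command python3 -m inch 'ROWS' [FORCE]. ROWS is JSON, a list of rows, each an object of numbers: "jaw": the closure in counts, from 0 (fully open) to 255 (shut); "dx", "dy", "dz": the shift along the tool's x, y, z in mm; "yaw": the turn about the tool's z in rad. A call has exactly 5 rows; each row is the pose to reach, as a shift and turn from the pose commanded when the call began, along the tool's axes at that moment; what a row does not reach only later rows make up. A row lasts 1/10 s, in which the tool goes at most 50 mm and 8.59 degrees, less where a joint would pass 70% of its speed; a pose out of reach is approached as far as the arm can. A call with a gripper value outside its range is refused whole. The fingers move at their own pace and stop on an object; FORCE is the grip in N (left out, the last holds). Time passes only in rows, so rows that repeat a pose let the fingers close, or fill a call up. It gives the time, the measured TCP pose, the force, the opening and the grip force at its end, in the units of the state.
- r.read_state(): the state, without advancing time (a new reading comes with each control period).
- r.get_image(name): name is "side" or "top"; returns the picture (420x560x3 uint8, red, green, blue); there is no depth.
- r.camera_model(name): a dict with "vertical_fov" (degrees; the focal length in pixels is half the picture's height over the tangent of half this angle, whatever the lens; pixels are square), "cx", "cy" (the principal point, pixels), "xyz" and "attitude" of the camera in the world. Camera axes: x right, y up, looking along -z (the intrinsics and any distortion apply to the point x, -y, -z); pixel columns grow to the right and rows downward; lengths in mm; the calibration is good to about 2 mm. A picture is of the moment at which its call begins. camera_model takes no time and is no camera call.
- r.hand_in(): hands the job in; it is judged then, once.
The state is a dict: "time_s": time; "joint_pos": joint angles; "joint_velocities": joint speeds; "joint_efforts": joint torques, N m; "eef_pos": TCP position; "eef_rot": TCP orientation; "force": force on the tool from outside, world axes, zero at the start; "wrist_torque": the same for the moment, N m; "gripper_width": finger opening in mm; "grip_force": force on a finger pad.
Only numpy, scipy, OpenCV 4.12 (cv2) and the standard library are available. Lean on these libraries where they do the work, as an engineer would, in place of code of your own. Each camera call takes 0.05 s, during which the arm holds its last target. There are 200 camera calls.

## Working session

There is one attempt and no reset: what is moved stays moved. The work goes in short steps, Python scripts to look and compute and a shell command to move; the robot and the scene stay as the last step left them, time stands still between calls to the robot, and variables do not carry over. Pictures are saved under pics/ and viewed, at most 10 in all, crops included, and the job is handed in when it is done.

```bash
ls; mkdir -p pics
python3 - <<'E'
from workcell import r
import cv2,json
for n in("top","side"):
    im=r.get_image(n); cv2.imwrite(f"pics/{n}0.png",cv2.resize(im[:,:,::-1],(800,600),interpolation=cv2.INTER_CUBIC)); print(n,r.camera_model(n))
print(r.read_state())
E
```

```text
pics
top {'vertical_fov': 53.26640510523568, 'cx': 278.2240595582035, 'cy': 208.81230250477196, 'xyz': array([ 359.71272066,   -5.81512928, 1273.05839771]), 'attitude': array([ 0.15650106, -0.00796269, -1.57540105])}
side {'vertical_fov': 54.93633602097309, 'cx': 286.7411928413543, 'cy': 209.40237388175814, 'xyz': array([ 358.10326661, -771.4682974 ,  583.37377054]), 'attitude': array([ 1.02267004,  0.00816547, -0.27921752])}
{'time_s': 0.1, 'joint_pos': array([ 1.09590433e+00,  8.79306824e-02,  1.37214697e+00, -6.96383747e-05,
        1.68362740e+00, -1.03108249e-01]), 'joint_velocities': array([-0.00139057, -0.00115636, -0.00412846, -0.00031538, -0.00147699,
       -0.00080565]), 'joint_efforts': array([ 2.25693111e-03, -3.53016579e+01, -3.14218175e+01, -6.60124942e-05,
        7.92323670e-03, -5.46919455e-05]), 'eef_pos': array([199.6165935 , 511.99312703, 230.20684957]), 'eef_rot': array([-3.13948436e+00, -1.48574905e-04,  2.76980098e+00]), 'force': array([-0.18273616,  0.74135517,  0.08575823]), 'wrist_torque': array([ 0.03212949, -0.02030272,  0.01222396]), 'grip_force': 0.0, 'gripper_width': 85.4524660513156}
```

View pics/top0.png

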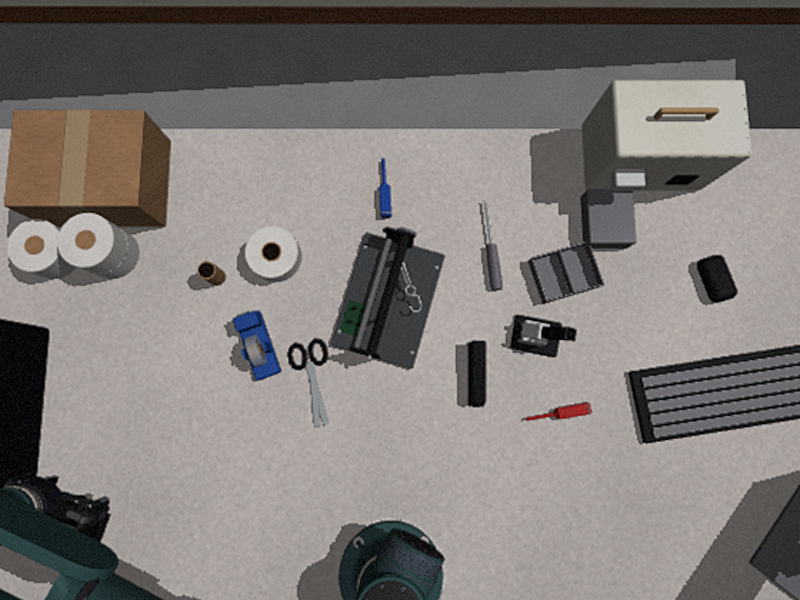

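View pics/side0.png

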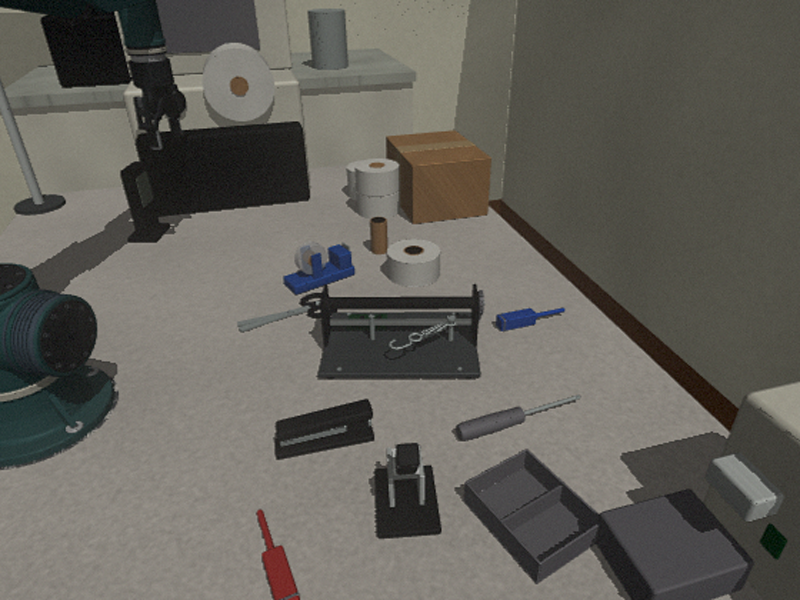

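Top view: the feed unit is at about (390,300), the puller in its stand at (540,335), the stapler at (477,372), the tray at (565,272). Side view: the stand is at (407,490) and the slack spring runs from (452,325) to (395,345). I'll enlarge both.

```bash
cat > h.py <<'E'
import numpy as np, cv2
from scipy.spatial.transform import Rotation as Ro
from workcell import r
def cam(n):
    m=r.camera_model(n); f=210/np.tan(np.radians(m["vertical_fov"]/2))
    return f,m["cx"],m["cy"],np.array(m["xyz"]),Ro.from_euler("xyz",m["attitude"]).as_matrix()
def proj(n,P):
    f,cx,cy,t,R=cam(n); p=(np.atleast_2d(P)-t)@R
    return np.c_[cx+f*p[:,0]/-p[:,2], cy-f*p[:,1]/-p[:,2]]
def back(n,uv,z):
    f,cx,cy,t,R=cam(n); uv=np.atleast_2d(uv)
    d=np.c_[(uv[:,0]-cx)/f,-(uv[:,1]-cy)/f,-np.ones(len(uv))]@R.T
    return t+d*((z-t[2])/d[:,2])[:,None]
def crop(n,x,y,w,h,s,k=4):
    im=np.mean([r.get_image(n).astype(float) for _ in range(k)],0)
    c=np.clip(im[y:y+h,x:x+w,::-1]*1.5,0,255).astype(np.uint8)
    return cv2.resize(c,None,fx=s,fy=s,interpolation=cv2.INTER_CUBIC)
E
python3 - <<'E'
from h import *
cv2.imwrite("pics/t1.png",crop("top",225,152,190,120,4))
im=crop("side",215,195,130,190,1)
a=cv2.resize(im[0:75],None,fx=6,fy=6,interpolation=cv2.INTER_CUBIC)
cv2.imwrite("pics/s1.png",a)
cv2.imwrite("pics/s2.png",cv2.resize(im[105:190,35:110],None,fx=7,fy=7,interpolation=cv2.INTER_CUBIC))
E
```

```text
(no output)
```

View pics/t1.png

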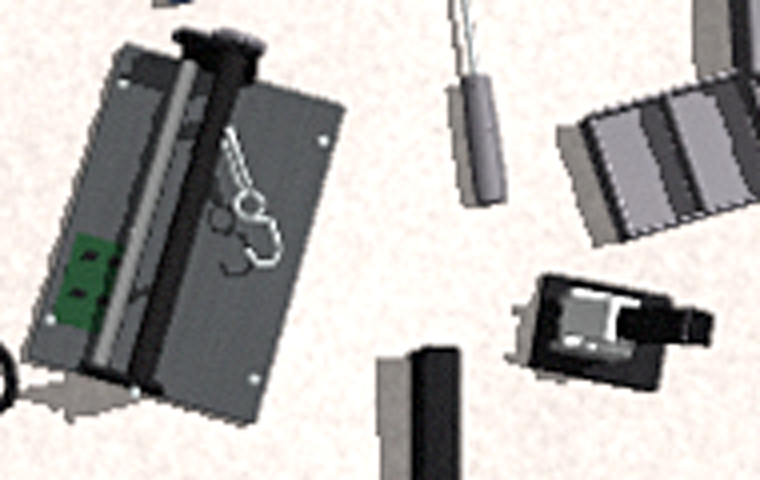

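View pics/s1.png

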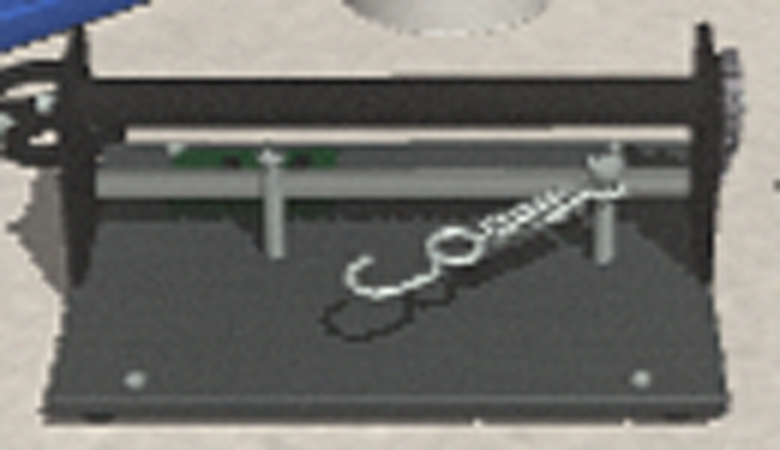

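View pics/s2.png

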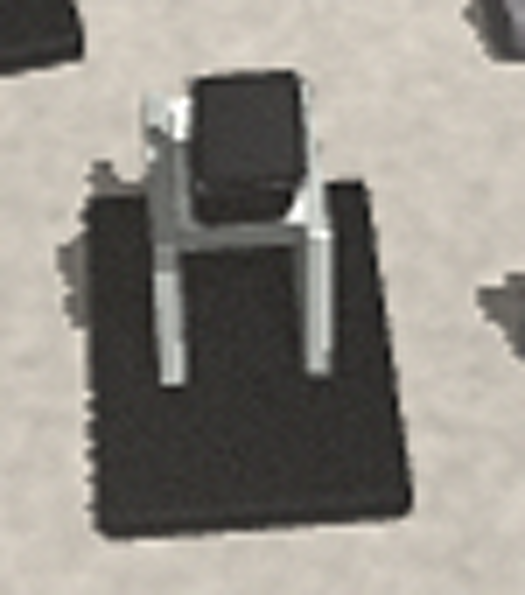

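The top crop shows the feed plate corners at (124,43), (345,105), (255,425) and (22,357), and the eye at (250,205). In the side crop the eye is at (455,245), the anchor post at x≈273 and the pivot post at x≈605. In the stand crop the handle's end face runs from (190,80) to (303,185). I'll fit poses to these.

```bash
cat > fit.py <<'E'
from h import *
from scipy.optimize import least_squares
U=lambda p,s,o:(np.array(p,float)+.5)/s-.5+np.array(o)
T=lambda *p:U(p,4,(225,152)); S=lambda *p:U(p,6,(215,195)); S2=lambda *p:U(p,7,(250,300))
def W(q,P): return np.c_[np.atleast_2d(P)[:,:2]@Ro.from_euler("z",q[2]).as_matrix()[:2,:2].T+q[:2],np.atleast_2d(P)[:,2]]
def run(obs,q0):
    def res(q):
        o=[]
        for n,uv,P in obs:
            P=np.array(P,float)
            if len(q)>3 and P[2]>15: P[0]+=q[3]
            o.append(proj(n,W(q,P))[0]-uv)
        return np.ravel(o)
    s=least_squares(res,q0,loss="soft_l1"); return s.x,res(s.x).reshape(-1,2)
feed=[("top",T(124,43),(90,-128,16)),("top",T(345,105),(-90,-128,16)),("top",T(255,425),(-90,128,16)),("top",T(22,357),(90,128,16)),
("side",S(48,398),(-90,128,16)),("side",S(725,400),(-90,-128,16)),("side",S(605,262),(-2,-85,16)),("side",S(605,160),(0,-85,66))]
st=[("top",T(540,275),(50,-37.5,10)),("top",T(530,377),(50,37.5,10)),("top",T(660,390),(-50,37.5,10)),("top",T(672,293),(-50,-37.5,10)),
("side",S2(97,520),(-50,37.5,10)),("side",S2(412,500),(-50,-37.5,10)),("side",S2(90,195),(50,37.5,10)),("side",S2(365,183),(50,-37.5,10)),
("top",T(713,312),(-50,-12,122.4)),("top",T(710,346),(-50,12,122.4)),
("side",S2(197,187),(-50,12,122.4)),("side",S2(303,183),(-50,-12,122.4)),("side",S2(190,80),(-30.4,12,136.1)),("side",S2(299,72),(-30.4,-12,136.1))]
np.set_printoptions(precision=2,suppress=True)
if __name__=="__main__":
    q,e=run(feed,[450,0,1.8]); print("feed",q,"\n",e)
    s,e2=run(st,[380,-200,1.5,0]); print("stand",s,"\n",e2)
    def inv(p): return (np.array(p)[:2]-q[:2])@Ro.from_euler("z",q[2]).as_matrix()[:2,:2]
    print("eye",back("top",T(250,205),50),back("side",S(455,245),50))
    for p in (back("top",T(250,205),50)[0],back("side",S(455,245),50)[0]): print("unit",inv(p))
    print("post",inv(back("side",S(272,157),66)[0]),inv(back("side",S(275,255),16)[0]))
    print("pivot W",W(q,(0,-85,50)))
    print("grip W",W(s,(s[3]-17.2,0,96.6)))
E
python3 fit.py
```

```text
feed [557.68   3.    -5.01] 
 [[ 0.08 -0.82]
 [ 0.8  -0.06]
 [-0.04  0.18]
 [ 0.63  0.  ]
 [-1.21 -0.23]
 [ 0.65 -0.32]
 [-0.5  -0.33]
 [ 0.05 -1.17]]Traceback (most recent call last):
  File "fit.py", line 24, in <module>
    s,e2=run(st,[380,-200,1.5,0]); print("stand",s,"\n",e2)
         ~~~^^^^^^^^^^^^^^^^^^^^^
  File "fit.py", line 14, in run
    s=least_squares(res,q0,loss="soft_l1"); return s.x,res(s.x).reshape(-1,2)
    return func(*args, **kwargs)
    result = trf(vector_fun.fun, vector_fun.jac, x0, f0, J0, lb, ub, ftol, xtol,
                 gtol, max_nfev, x_scale, loss_function, tr_solver,
                 tr_options.copy(), verbose, callback=callback_wrapped)
    return trf_no_bounds(
        fun, jac, x0, f0, J0, ftol, xtol, gtol, max_nfev, x_scale,
        loss_function, tr_solver, tr_options, verbose, callback=callback)
    J = jac(x)
    self._update_jac()
    ~~~~~~~~~~~~~~~~^^
    self.J = self.jac_wrapped(xp_copy(self.x), f0=self.f)
             ~~~~~~~~~~~~~~~~^^^^^^^^^^^^^^^^^^^^^^^^^^^^
    J, dct = approx_derivative(
             ~~~~~~~~~~~~~~~~~^
        se
[... 451 characters left out ...]
_evals]
                                    ^^^^^^^
    f = np.atleast_1d(self.fun(x, *self.args, **self.kwargs))
                      ~~~~~~~~^^^^^^^^^^^^^^^^^^^^^^^^^^^^^^
    return np.atleast_1d(self.fun(x))
                         ~~~~~~~~^^^
    return self.f(x, *self.args, **self.kwargs)
           ~~~~~~^^^^^^^^^^^^^^^^^^^^^^^^^^^^^^
  File "fit.py", line 12, in res
    o.append(proj(n,W(q,P))[0]-uv)
             ~~~~^^^^^^^^^^
  File "h.py", line 8, in proj
    f,cx,cy,t,R=cam(n); p=(np.atleast_2d(P)-t)@R
                ~~~^^^
  File "h.py", line 5, in cam
    m=r.camera_model(n); f=210/np.tan(np.radians(m["vertical_fov"]/2))
ValueError: time passes only in moves, steps and waits
```

```bash
python3 - <<'E'
s=open("h.py").read()
s=s.replace('''def cam(n):
    m=r.camera_model(n);''','''M={"top":dict(vertical_fov=53.26640510523568,cx=278.2240595582035,cy=208.81230250477196,xyz=[359.71272066,-5.81512928,1273.05839771],attitude=[0.15650106,-0.00796269,-1.57540105]),
"side":dict(vertical_fov=54.93633602097309,cx=286.7411928413543,cy=209.40237388175814,xyz=[358.10326661,-771.4682974,583.37377054],attitude=[1.02267004,0.00816547,-0.27921752])}
def cam(n):
    m=M[n];''')
open("h.py","w").write(s)
E
python3 fit.py
```

```text
feed [557.68   3.    -5.01] 
 [[ 0.08 -0.82]
 [ 0.8  -0.06]
 [-0.04  0.18]
 [ 0.63  0.  ]
 [-1.21 -0.23]
 [ 0.65 -0.32]
 [-0.5  -0.33]
 [ 0.05 -1.17]]
stand [ 479.57 -310.92  541.73   -3.88] 
 [[ 1.44 -1.13]
 [ 0.05 -2.43]
 [ 0.28  0.54]
 [ 0.88  0.5 ]
 [-0.25  0.27]
 [ 0.29 -0.54]
 [-1.26 -0.22]
 [-0.14 -1.43]
 [ 2.05  0.26]
 [ 1.58  0.27]
 [-0.19  0.21]
 [ 0.74 -0.38]
 [-0.24 -0.82]
 [ 0.01 -0.78]]
eye [[570.39 -42.91  50.  ]] [[571.23 -42.87  50.  ]]
unit [-40.28 -25.42]
unit [-40.   -26.21]
post [-3.03 45.69] [ 1.23 46.91]
pivot W [[639.06 -21.54  50.  ]]
grip W [[ 475.54 -331.6    96.6 ]]
```

Feed and eye agree between the cameras: the spring measures 71.5 mm at 34°. Moving towards the stand.

```bash
cat > plan.py <<'E'
import sys,numpy as np
from scipy.spatial.transform import Rotation as Ro
from workcell import r
s=r.read_state(); R=Ro.from_euler("xyz",s["eef_rot"]).as_matrix()
x,y,z,yaw=map(float,sys.argv[1:5])
d=R.T@(np.array([x,y,z])-s["eef_pos"]); w=(s["eef_rot"][2]-yaw+np.pi)%(2*np.pi)-np.pi
print("plan dx dy dz yaw",d.round(1),round(w,3),"| at",s["eef_pos"].round(1),s["eef_rot"].round(3),"F",s["force"].round(1),"t",round(s["time_s"],2),"w",round(s["gripper_width"],1),round(s["grip_force"],1))
E
python3 -m inch '[{"dx":-563,"dy":-686,"dz":0,"yaw":1.394},{"dx":-563,"dy":-686,"dz":0,"yaw":1.394},{"dx":-563,"dy":-686,"dz":0,"yaw":1.394},{"dx":-563,"dy":-686,"dz":0,"yaw":1.394},{"dx":-563,"dy":-686,"dz":0,"yaw":1.394}]'; python3 plan.py 475.5 -331.6 150 1.376
```

```text
plan dx dy dz yaw [-563.5 -686.2   81.3] 1.394 | at [199.8 512.4 231.3] [ 3.142 -0.     2.77 ] F [0.1 0.3 0. ] t 0.5 w 85.1 0.0invalid input
```

```bash
python3 -m inch '[{"jaw":0,"dx":-563,"dy":-686,"dz":0,"yaw":1.394},{"jaw":0,"dx":-563,"dy":-686,"dz":0,"yaw":1.394},{"jaw":0,"dx":-563,"dy":-686,"dz":0,"yaw":1.394},{"jaw":0,"dx":-563,"dy":-686,"dz":0,"yaw":1.394},{"jaw":0,"dx":-563,"dy":-686,"dz":0,"yaw":1.394}]' 30; python3 plan.py 475.5 -331.6 150 1.376
```

```text
time_s: 1.0
eef_pos: [277.5, 273.0, 231.5]
eef_rot: [3.14, 0.0, 2.015]
force: [1.9, -0.9, 0.2]
gripper_width: 85.6
grip_force: 0.0
plan dx dy dz yaw [-631.1  -80.9   81.5] 0.639 | at [277.5 273.  231.5] [3.14  0.    2.015] F [ 1.9 -0.9  0.2] t 1.0 w 85.6 0.0
```

```bash
python3 -m inch '[{"jaw":0,"dx":-631,"dy":-81,"dz":0,"yaw":0.64},{"jaw":0,"dx":-631,"dy":-81,"dz":0,"yaw":0.64},{"jaw":0,"dx":-631,"dy":-81,"dz":0,"yaw":0.64},{"jaw":0,"dx":-631,"dy":-81,"dz":0,"yaw":0.64},{"jaw":0,"dx":-631,"dy":-81,"dz":0,"yaw":0.64}]'; python3 plan.py 475.5 -331.6 150 1.376
```

```text
time_s: 1.5
eef_pos: [356.5, 35.6, 231.9]
eef_rot: [3.139, -0.001, 1.376]
force: [0.2, 0.9, 0.3]
gripper_width: 85.3
grip_force: 0.0
plan dx dy dz yaw [-337.4  187.5   82.1] 0.0 | at [356.5  35.6 231.9] [ 3.139e+00 -1.000e-03  1.376e+00] F [0.2 0.9 0.3] t 1.5 w 85.3 0.0
```

```bash
python3 -m inch '[{"jaw":0,"dx":-337,"dy":187,"dz":50},{"jaw":0,"dx":-337,"dy":187,"dz":50},{"jaw":0,"dx":-337,"dy":187,"dz":50},{"jaw":0,"dx":-337,"dy":187,"dz":50},{"jaw":0,"dx":-337,"dy":187,"dz":50}]'; python3 -m inch '[{"jaw":0,"dx":-140,"dy":78,"dz":46},{"jaw":0,"dx":-140,"dy":78,"dz":46},{"jaw":0,"dx":-140,"dy":78,"dz":46},{"jaw":0,"dx":-140,"dy":78,"dz":46},{"jaw":0,"dx":-140,"dy":78,"dz":46}]';python3 plan.py 475.5 -331.6 75.5 1.376
python3 - <<'E'
from h import *
a=crop("side",225,255,120,150,4,2);b=crop("top",325,190,85,85,5,2)
c=np.zeros((600,800+105,3),np.uint8);c[:600,:480]=a;c[:425,480:905]=b
cv2.imwrite("pics/g1.png",c[:,:800])
E
```

```text
plan dx dy dz yaw [-337.4  187.3  156.6] 0.0 | at [356.5  35.6 231.9] [ 3.139e+00 -1.000e-03  1.376e+00] F [0.2 0.9 0.3] t 1.5 w 85.3 0.0invalid input
invalid input
```

View pics/g1.png

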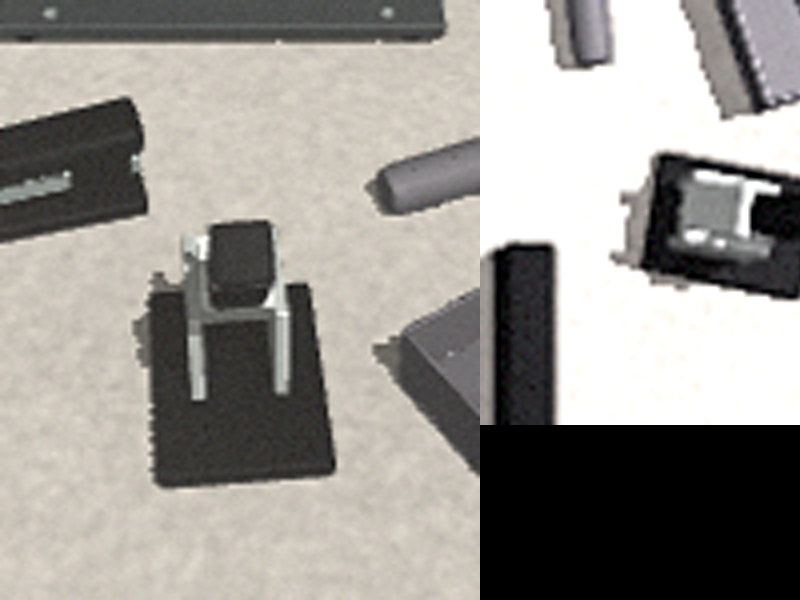

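The move was refused because every row needs all five keys, so this picture shows only the unchanged stand with the handle at (240,255) in the crop.

```bash
python3 -m inch '[{"jaw":0,"dx":-337,"dy":187,"dz":50,"yaw":0},{"jaw":0,"dx":-337,"dy":187,"dz":50,"yaw":0},{"jaw":0,"dx":-337,"dy":187,"dz":50,"yaw":0},{"jaw":0,"dx":-337,"dy":187,"dz":50,"yaw":0},{"jaw":0,"dx":-337,"dy":187,"dz":50,"yaw":0}]'; python3 plan.py 475.5 -331.6 145 1.376
```

```text
time_s: 2.2
eef_pos: [434.6, -197.4, 199.1]
eef_rot: [3.141, -0.001, 1.385]
force: [0.9, 0.6, 1.7]
gripper_width: 85.2
grip_force: 0.0
plan dx dy dz yaw [-124.3   64.9   54.1] 0.009 | at [ 434.6 -197.4  199.1] [ 3.141e+00 -1.000e-03  1.385e+00] F [0.9 0.6 1.7] t 2.2 w 85.2 0.0
```

```bash
python3 -m inch '[{"jaw":0,"dx":-124,"dy":65,"dz":54,"yaw":0.009},{"jaw":0,"dx":-124,"dy":65,"dz":54,"yaw":0.009},{"jaw":0,"dx":-124,"dy":65,"dz":54,"yaw":0.009},{"jaw":0,"dx":-124,"dy":65,"dz":54,"yaw":0.009},{"jaw":0,"dx":-124,"dy":65,"dz":54,"yaw":0.009}]'; python3 plan.py 475.5 -331.6 76 1.376
python3 - <<'E'
from h import *
a=crop("side",225,255,100,150,4,3);b=crop("top",345,200,80,85,5,3)
c=np.zeros((600,800,3),np.uint8);c[:600,:400]=a;c[:425,400:800]=b
cv2.imwrite("pics/g2.png",c)
E
```

```text
time_s: 2.7
eef_pos: [474.5, -330.1, 143.3]
eef_rot: [-3.138, -0.003, 1.373]
force: [-1.0, 1.0, 1.1]
gripper_width: 85.7
grip_force: 0.0
plan dx dy dz yaw [-1.4  1.5 67.3] -0.003 | at [ 474.5 -330.1  143.3] [-3.138e+00 -3.000e-03  1.373e+00] F [-1.   1.   1.1] t 2.7 w 85.7 0.0
```

View pics/g2.png

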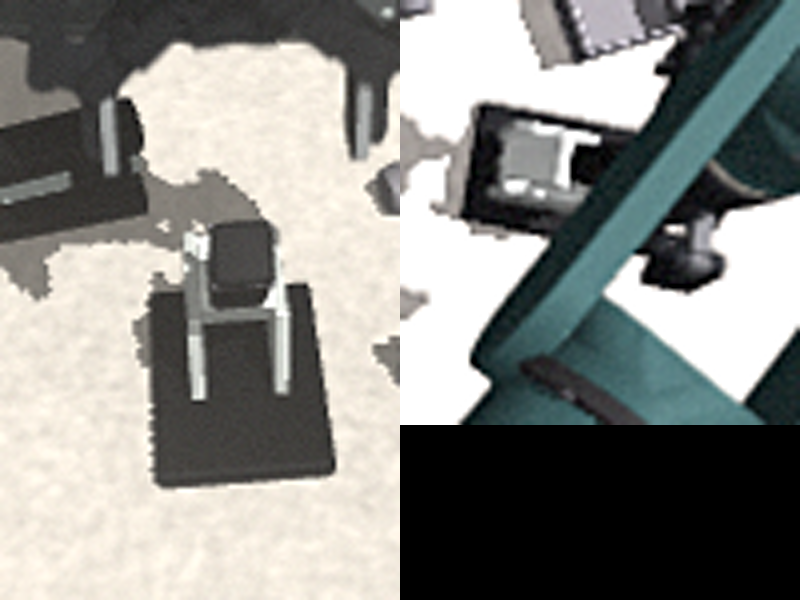

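The open fingers (tips at about (112,175) and (360,157) in the left crop) straddle the handle (middle about (240,255)) evenly. Descending and gripping.

```bash
python3 -m inch '[{"jaw":0,"dx":-1,"dy":1,"dz":30,"yaw":-0.003},{"jaw":0,"dx":-1,"dy":1,"dz":60,"yaw":-0.003},{"jaw":0,"dx":-1,"dy":1,"dz":68,"yaw":-0.003},{"jaw":0,"dx":-1,"dy":1,"dz":68,"yaw":-0.003},{"jaw":0,"dx":-1,"dy":1,"dz":68,"yaw":-0.003}]'; python3 plan.py 475.5 -331.6 76 1.376
python3 - <<'E'
from h import *
print(proj("side",[474.5,-330.1,143.3+13]),"obs 284 296.5")
E
```

```text
time_s: 3.5
eef_pos: [475.1, -333.7, 78.9]
eef_rot: [3.139, 0.001, 1.374]
force: [-0.1, 0.2, -0.6]
gripper_width: 85.4
grip_force: 0.0
plan dx dy dz yaw [ 2.2 -0.   2.9] -0.002 | at [ 475.1 -333.7   78.9] [3.139e+00 1.000e-03 1.374e+00] F [-0.1  0.2 -0.6] t 3.5 w 85.4 0.0
[[282.60561903 293.0626768 ]] obs 284 296.5
```

```bash
python3 -m inch '[{"jaw":255,"dx":1,"dy":0,"dz":1,"yaw":0},{"jaw":255,"dx":1,"dy":0,"dz":1,"yaw":0},{"jaw":255,"dx":1,"dy":0,"dz":1,"yaw":0},{"jaw":255,"dx":1,"dy":0,"dz":1,"yaw":0},{"jaw":255,"dx":1,"dy":0,"dz":1,"yaw":0}]' 60; python3 plan.py 475.5 -331.6 76 1.376
```

```text
time_s: 4.0
eef_pos: [474.8, -332.6, 76.7]
eef_rot: [3.141, 0.0, 1.374]
force: [-0.3, 0.0, 2.3]
gripper_width: 23.2
grip_force: 58.7
plan dx dy dz yaw [1.1 0.5 0.7] -0.002 | at [ 474.8 -332.6   76.7] [3.141 0.    1.374] F [-0.3  0.   2.3] t 4.0 w 23.2 58.7
```

```bash
python3 -m inch '[{"jaw":255,"dx":-9,"dy":0,"dz":-12.8,"yaw":0},{"jaw":255,"dx":-23,"dy":0,"dz":-32.8,"yaw":0},{"jaw":255,"dx":-37,"dy":0,"dz":-52.8,"yaw":0},{"jaw":255,"dx":-49,"dy":0,"dz":-70,"yaw":0},{"jaw":255,"dx":-49,"dy":0,"dz":-70,"yaw":0}]'; python3 plan.py 474.8 -332.6 76.7 1.375
```

```text
time_s: 4.5
eef_pos: [465.7, -383.7, 150.1]
eef_rot: [3.136, 0.005, 1.372]
force: [0.8, 0.5, -0.1]
gripper_width: 23.6
grip_force: 58.8
plan dx dy dz yaw [52.2 -1.6 73.2] -0.003 | at [ 465.7 -383.7  150.1] [3.136 0.005 1.372] F [ 0.8  0.5 -0.1] t 4.5 w 23.6 58.8
```

```bash
python3 plan.py 551 -109 130 1.273; python3 -m inch '[{"jaw":255,"dx":0,"dy":0,"dz":-25,"yaw":0.02},{"jaw":255,"dx":45,"dy":-4,"dz":-25,"yaw":0.04},{"jaw":255,"dx":94,"dy":-8,"dz":-25,"yaw":0.06},{"jaw":255,"dx":143,"dy":-12,"dz":-25,"yaw":0.08},{"jaw":255,"dx":192,"dy":-16,"dz":-25,"yaw":0.1}]'; python3 plan.py 551 -109 130 1.273
```

```text
plan dx dy dz yaw [286.2  29.1  19. ] 0.099 | at [ 465.7 -383.7  150.1] [3.136 0.005 1.372] F [ 0.8  0.5 -0.1] t 4.5 w 23.6 58.8
time_s: 5.0
eef_pos: [486.2, -186.9, 170.2]
eef_rot: [-3.14, -0.001, 1.272]
force: [1.3, -0.1, -0.3]
gripper_width: 23.0
grip_force: 59.0
plan dx dy dz yaw [93.4 39.1 40.2] -0.001 | at [ 486.2 -186.9  170.2] [-3.140e+00 -1.000e-03  1.272e+00] F [ 1.3 -0.1 -0.3] t 5.0 w 23.0 59.0
```

```bash
python3 -m inch '[{"jaw":255,"dx":40,"dy":20,"dz":10,"yaw":0},{"jaw":255,"dx":80,"dy":39,"dz":25,"yaw":0},{"jaw":255,"dx":93,"dy":39,"dz":40,"yaw":0},{"jaw":255,"dx":93,"dy":39,"dz":40,"yaw":0},{"jaw":255,"dx":93,"dy":39,"dz":40,"yaw":0}]'; python3 plan.py 551 -109 130 1.273
python3 - <<'E'
from h import *
a=crop("side",235,185,100,75,6,4);b=crop("top",255,165,65,60,6,4)
cv2.imwrite("pics/a_side.npy.png",a)
c=np.zeros((600,800,3),np.uint8);c[:450,:600]=a;
b=cv2.resize(b,(200*65//65,185)); c[:185,600:800]=b
cv2.imwrite("pics/i1.png",c)
E
```

```text
time_s: 5.5
eef_pos: [550.3, -111.8, 130.2]
eef_rot: [-3.139, 0.001, 1.274]
force: [0.3, -0.2, -1.2]
gripper_width: 23.3
grip_force: 59.2
plan dx dy dz yaw [ 2.9 -0.1  0.2] 0.001 | at [ 550.3 -111.8  130.2] [-3.139e+00  1.000e-03  1.274e+00] F [ 0.3 -0.2 -1.2] t 5.5 w 23.3 59.2
```

View pics/i1.png

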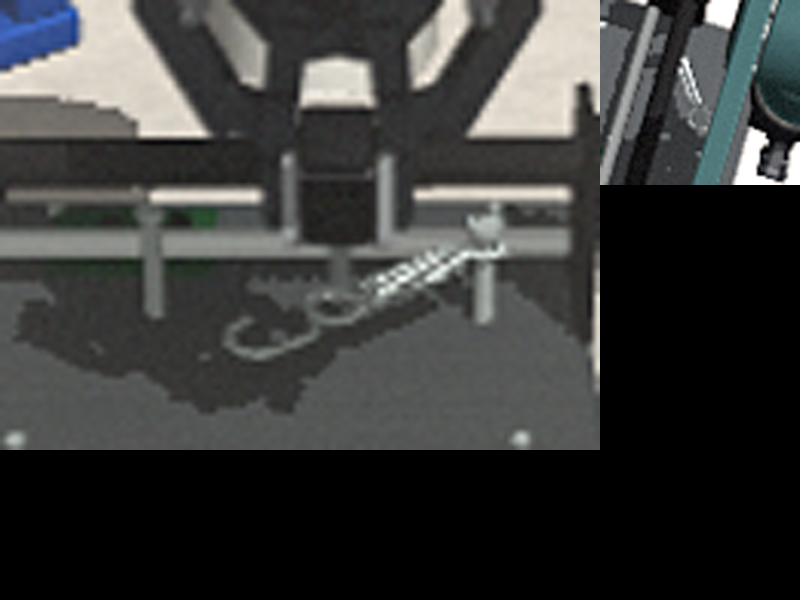

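The pin comes out of the handle at about (340,245) in the side crop and ends near (337,285). The eye ring is at (338,306), directly below in this view; the arm hides it in the top view. I'll compare with the prediction numerically.

Run:
```python
from h import *
ux=np.array([.293,.956,0]); tcp=np.array([550.3,-111.8,130.2])
ax=np.array([-.5736*.293,-.5736*.956,.8192])
tip=tcp+54.5*ux-[0,0,58.8]
C=lambda P:(proj("side",P)[0]-[235,185]+.5)*6-.5
print("tip",C(tip),"pinroot",C(tip+65*ax),"handletop",C(tip+135*ax),"mid eye",C([570.8,-42.9,50]))
for e in(12,-12):
  for d in(12,-12): print("top corner",C(tip+135*ax+e*np.array([-.956,.293,0])+d*(np.array([.8192*.293,.8192*.956,.5736]))), "bottom",C(tip+65*ax+e*np.array([-.956,.293,0])+d*(np.array([.8192*.293,.8192*.956,.5736]))))
im=np.mean([r.get_image("side").astype(float) for _ in range(4)],0).mean(2)
np.set_printoptions(linewidth=200)
print(im[222:242,280:304].astype(int))
```

```text
tip [334.81437393 284.96378365] pinroot [333.1552731  219.54834044] handletop [331.08374612 137.87165544] mid eye [333.9414033  305.23388622]
top corner [294.11969297 103.72369047] bottom [298.98395609 187.50491086]
top corner [293.11585598 172.26261478] bottom [298.11306516 251.74555834]
top corner [368.60769561 103.88281337] bottom [367.81885974 187.69900452]
top corner [368.53087524 172.46589349] bottom [367.73887009 251.97837685]
[[ 34  26  84  79  60  33  21  26  23  24  27  24  24  26  25  24  24  28  92 101  74  41  36  49]
 [ 69  66  93 102  83  41  19  24  20  23  26  23  24  25  26  23  22  31  91 101  83  68  67  79]
 [ 89  90  94 100  84  44  23  24  25  23  24  23  21  22  19  27  28  27  89  98  94  90  90  91]
 [ 97  98  79  69  60  61  48  42  44  45  33  33  32  29  42  44  57  42  66  71  83  97  98  98]
 [ 92  94  94  92  93  95  96  98  98  88  63  60  59  70  93  97  97  97  94  94  93  92  93  92]
 [ 82  82  82  81  82  81  82  81  83  74  60  57  58  64  78  81  82  82  79  81  78  77  77  76]
 [ 29  30  30  31  28  30  29  33  30  32  51  58  58  43  34  30  3
[... 618 characters left out ...]
5  54]
 [ 32  51  53  56  55  55  64  60  38  32  31  47  45  50  63  64  64  78  82  62  55  56  39  35]
 [ 32  34  33  33  32  37  62  50  39  32  36  33  50  49  66  89  60  54  53  40  35  33  37  35]
 [ 35  34  33  32  31  33  59  68  62  45  38  42  58  66  81  62  56  39  33  35  36  36  37  35]
 [ 32  37  40  35  34  33  50  60  73  76  82  82  79  79  49  36  32  36  35  35  34  32  39  37]
 [ 35  51  57  41  35  32  44  62  45  43  44  40  35  31  34  35  36  38  36  36  36  39  56  58]
 [ 50  55  57  40  36  42  54  70  49  33  36  34  34  37  37  35  36  35  38  56  57  59  56  54]
 [ 32  49  57  49  71  77  75  59  36  36  33  35  35  34  34  36  33  52  57  55  56  56  56  57]]
```

```bash
python3 plan.py 551 -109 130 1.273; python3 -m inch '[{"jaw":255,"dx":5,"dy":-2,"dz":5,"yaw":0},{"jaw":255,"dx":13,"dy":-2,"dz":16,"yaw":0},{"jaw":255,"dx":13,"dy":-2,"dz":16,"yaw":0},{"jaw":255,"dx":13,"dy":-2,"dz":16,"yaw":0},{"jaw":255,"dx":13,"dy":-2,"dz":16,"yaw":0}]'
python3 - <<'E'
from h import *
ux=np.array([.293,.956,0]); t=r.read_state()["eef_pos"]; print(r.read_state()["eef_rot"])
print("tip px",proj("side",t+54.5*ux-[0,0,58.8]))
im=np.mean([r.get_image("side").astype(float) for _ in range(6)],0)
np.set_printoptions(linewidth=200)
print(im.mean(2)[222:242,280:300].astype(int))
c=cv2.resize(np.clip(im[215:250,270:310,::-1]*2.2,0,255).astype(np.uint8),None,fx=15,fy=15,interpolation=cv2.INTER_CUBIC); cv2.imwrite("pics/i2.png",c)
E
```

```text
plan dx dy dz yaw [ 2.4 -1.1  1.3] 0.001 | at [ 551.3 -111.7  131.3] [ 3.141 -0.     1.274] F [-0.2  0.2 -0.7] t 6.1 w 23.1 59.2
time_s: 6.6
eef_pos: [553.3, -98.4, 115.0]
eef_rot: [-3.141, 0.0, 1.274]
force: [-1.2, -0.3, -0.5]
gripper_width: 23.4
grip_force: 59.2
[-3.14147097e+00  8.75026578e-05  1.27414256e+00]
tip px [[290.00727679 234.14078443]]
[[ 30  44  68  71  38  21  22  23  23  25  26  23  22  26  23  21  26  91 104  69]
 [ 24  42  67  71  38  23  23  25  23  24  22  26  22  23  23  23  28  92 104  68]
 [ 24  41  66  73  38  25  24  25  28  21  24  23  24  23  26  21  27  91 103  66]
 [ 32  46  68  96  52  19  22  24  24  25  21  26  27  23  27  21  26  91 102  65]
 [ 93  97 102 102  54  23  22  22  23  24  22  24  21  22  21  23  25  93 104  93]
 [ 81  89 101 106  60  24  24  25  23  25  25  24  26  24  23  25  28  94 105  91]
 [ 27  42  57  59  38  29  29  27  28  34  36  37  34  29  30  27  28  65  73  46]
 [ 34  31  31  34  33  36  33  33  34  54  61  62  49  38  36  34  33  32  31  35]
 [ 34  32  32  32  34  32  33  37  32  53  60  60  46  39  37  34  40  40  51  80]
 
[... 212 characters left out ...]
59  56  56  51  54  76  59 150 130]
 [ 35  34  52  54  55  52  58  68  69  85  67  60  69  73  66  73  63  54 102  84]
 [ 34  31  33  33  30  41  62  60  36  32  38  41  32  50  64  61  59  79  81  62]
 [ 34  36  32  34  34  39  61  50  37  32  32  34  33  45  64  65  52  56  54  40]
 [ 33  37  35  35  35  32  60  69  60  48  42  44  50  65  69  57  56  40  35  35]
 [ 34  52  55  59  40  32  48  61  70  76  82  81  82  80  46  33  34  34  34  37]
 [ 34  53  56  55  41  33  43  63  44  43  47  41  37  34  34  36  36  36  34  37]
 [ 34  32  49  54  57  47  55  68  48  34  36  33  33  36  37  35  36  38  37  54]
 [ 34  35  37  46  69  75  75  57  35  33  34  39  36  34  36  36  36  53  58  57]]
```

```bash
python3 -m inch '[{"jaw":255,"dx":3,"dy":0,"dz":5,"yaw":0},{"jaw":255,"dx":6,"dy":0,"dz":9,"yaw":0},{"jaw":255,"dx":10,"dy":0,"dz":14,"yaw":0},{"jaw":255,"dx":13.5,"dy":0,"dz":19.5,"yaw":0},{"jaw":255,"dx":17,"dy":0,"dz":25,"yaw":0}]'; python3 -m inch '[{"jaw":255,"dx":0,"dy":0,"dz":0,"yaw":0},{"jaw":255,"dx":0,"dy":0,"dz":0,"yaw":0},{"jaw":255,"dx":0,"dy":0,"dz":0,"yaw":0},{"jaw":255,"dx":0,"dy":0,"dz":0,"yaw":0},{"jaw":255,"dx":0,"dy":0,"dz":0,"yaw":0}]'
python3 - <<'E'
from h import *
im=np.mean([r.get_image("side").astype(float) for _ in range(6)],0)
np.set_printoptions(linewidth=200)
print(im.mean(2)[222:246,276:304].astype(int))
E
```

```text
time_s: 7.4
eef_pos: [558.2, -81.7, 89.4]
eef_rot: [-3.141, -0.0, 1.274]
force: [0.5, -0.4, -1.2]
gripper_width: 23.1
grip_force: 59.2
time_s: 7.9
eef_pos: [558.4, -82.4, 90.5]
eef_rot: [3.141, -0.0, 1.274]
force: [0.1, 0.7, -1.2]
gripper_width: 23.3
grip_force: 59.2
[[ 56  55  47  32  27  37  66  73  58  35  22  24  26  28  24  25  27  23  21  48  54  94 104  64  36  32  42  57]
 [ 70  74  59  37  27  37  66  73  47  39  35  32  31  34  34  35  30  32  33  36  44  92 104  64  35  32  51  77]
 [ 90  92  68  39  32  37  66  74  42  24  22  23  21  23  23  24  21  25  20  20  36  92 104  65  34  32  55  86]
 [100 101  76  43  33  38  67  74  43  23  20  23  23  23  25  22  20  24  25  24  35  94 104  66  36  34  64  96]
 [ 94  94  71  39  33  39  65  73  44  26  22  25  24  24  23  24  22  24  23  20  40  93 103  63  34  32  54  87]
 [ 81  82  67  43  35  34  66  74  47  24  22  25  22  22  22  23  24  23  26  22  38  95 102  64  37  34  52  76]
 [ 30  30  30  33  31  32  67  72  46  26  21  25  23  24  24  25  26  25  22  23  40  94 104  64  37  32  40  56]
 [ 34  31  34  33  30  30  
[... 1228 characters left out ...]
  58  59]
 [ 33  35  34  34  31  31  34  38  44  51  69  81  51  34  33  36  34  34  33  36  36  37  37  55  57  56  58  59]
 [ 34  29  31  31  55  41  45  71  77  78  58  43  35  32  36  37  35  35  33  34  36  55  57  57  58  56  58  57]
 [ 41  55  62  48 147 103  76  77  53  36  33  36  32  36  37  33  35  37  34  52  58  57  54  56  55  57  56  57]
 [ 94 162 175 109 122  84  42  33  33  32  34  37  37  37  34  38  37  35  36  51  57  55  57  56  56  56  56  57]
 [ 56  55  44  34  32  31  34  35  34  36  37  36  38  36  35  36  37  36  54  58  57  59  56  57  58  58  57  57]
 [ 33  33  32  34  35  33  38  37  34  36  33  35  34  36  37  36  35  53  57  56  56  56  56  57  56  56  55  56]]
```

The pin is through the eye: its pixels at columns 290–292 appear inside the ring and again below its near wire, and there is no contact force. Stretching along the unit's +y, with a slight retraction for roller clearance.

```bash
python3 -m inch '[{"jaw":255,"dx":-2,"dy":-9,"dz":-3,"yaw":0},{"jaw":255,"dx":-4,"dy":-20,"dz":-5.7,"yaw":0},{"jaw":255,"dx":-4,"dy":-32,"dz":-5.7,"yaw":0},{"jaw":255,"dx":-4,"dy":-43,"dz":-5.7,"yaw":0},{"jaw":255,"dx":-4,"dy":-48,"dz":-5.7,"yaw":0}]'; python3 -m inch '[{"jaw":255,"dx":0,"dy":0,"dz":0,"yaw":0},{"jaw":255,"dx":0,"dy":0,"dz":0,"yaw":0},{"jaw":255,"dx":0,"dy":0,"dz":0,"yaw":0},{"jaw":255,"dx":0,"dy":0,"dz":0,"yaw":0},{"jaw":255,"dx":0,"dy":0,"dz":0,"yaw":0}]'
python3 - <<'E'
from h import *
im=np.mean([r.get_image("side").astype(float) for _ in range(6)],0)
c=cv2.resize(np.clip(im[195:270,235:335,::-1]*2,0,255).astype(np.uint8),None,fx=8,fy=8,interpolation=cv2.INTER_CUBIC); cv2.imwrite("pics/p1.png",c)
E
```

```text
time_s: 8.7
eef_pos: [510.6, -71.6, 96.4]
eef_rot: [3.14, -0.001, 1.274]
force: [3.3, 0.6, -0.9]
gripper_width: 23.5
grip_force: 59.2
time_s: 9.2
eef_pos: [511.6, -72.1, 96.0]
eef_rot: [3.141, -0.0, 1.274]
force: [3.5, -0.3, -0.3]
gripper_width: 23.3
grip_force: 59.2
```

View pics/p1.png

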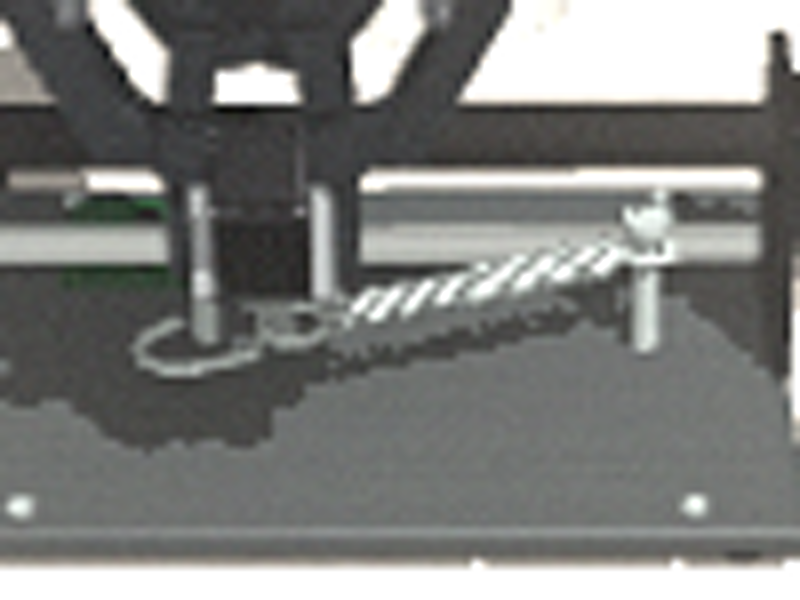

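The spring is stretched at about 3.5 N. In the crop the ring is at about (293,320), the hook bend's outer edge at (137,350), the post base at (207,345) and the pivot post at (645,345). Checking the radii before swinging in.

Run:
```python
from h import *
from scipy.ndimage import gaussian_filter1d
yaw=1.273; Rz=Ro.from_euler("z",yaw).as_matrix()[:2,:2]; pv=np.array([639.06,-21.54])
C=lambda x,y:(np.array([x,y])+.5)/8-.5+[235,195]
rel=lambda p:(p[:2]-pv)@Rz
for n,p,z in(("ring",C(293,320),50),("hookend",C(137,350),50),("postbase",C(207,343),16),("pivotbase",C(645,348),16),("pivot head",C(648,205),66)):
    v=rel(back("side",p,z)[0]); print(n,v.round(1),"R",np.hypot(*v).round(1))
for x in(0,-3,3):
  for R in(128,131,134): print("post at",x,R,"px",[((proj("side",np.r_[Rz@[x,R]+pv,z])[0]-[235,195]+.5)*8-.5).round(0) for z in(16,50,66)])
im=np.mean([r.get_image("side").astype(float) for _ in range(6)],0).mean(2)
np.set_printoptions(linewidth=220)
print(im[219:243,250:276].astype(int))
```

```text
ring [-37.2 102.9] R 109.4
hookend [-52.3 146.4] R 155.5
postbase [ -0.9 131.8] R 131.8
pivotbase [-2.6 -0.7] R 2.6
pivot head [-0.5 -0.2] R 0.5
post at 0 128 px [array([220., 341.]), array([215., 248.]), array([213., 203.])]
post at 0 131 px [array([210., 341.]), array([205., 248.]), array([203., 203.])]
post at 0 134 px [array([200., 341.]), array([195., 248.]), array([193., 203.])]
post at -3 128 px [array([219., 347.]), array([214., 254.]), array([212., 208.])]
post at -3 131 px [array([209., 347.]), array([204., 253.]), array([202., 208.])]
post at -3 134 px [array([199., 347.]), array([194., 253.]), array([192., 208.])]
post at 3 128 px [array([220., 336.]), array([216., 242.]), array([214., 197.])]
post at 3 131 px [array([210., 336.]), array([206., 242.]), array([203., 197.])]
post at 3 134 px [array([201., 336.]), array([196., 242.]), array([193., 197.])]
[[ 26  45  50  49  51  36  25  24  54  96  68  33  29  30  32  33  31  32  32  33  31  28  32  56  97  84]
 [ 23  25  32  35  37  34  29  24  54  83  65  34  24  29  29  29  28  27  26  29  28  25  36  47  94 103]
 [ 25  27
[... 1645 characters left out ...]
  44  34  33  35  37  60  69  60  60  58  43  43  67  72]
 [ 35  38  64  55  44  35  30  33  29  45  68  70  46  31  52  56  53  61  68  77  81  81  83  75  71  52]
 [ 33  56  63  45  32  33  32  34  33  31  38  34  32  33  52  50  61  55  35  53  63  60  57  49  33  33]
 [ 33  42  65  53  40  34  32  35  36  34  37  43  50  59  74  78  82  50  33  29  32  30  30  31  34  32]
 [ 36  33  73  76  76  64  59  64  62  74  79  80  79  77  65  50  41  37  32  34  33  34  36  35  34  35]
 [ 36  35  31  39  57  82  84  84  80  67  51  45  33  34  33  31  34  32  34  37  33  35  35  35  33  36]
 [ 37  35  32  34  34  29  33  31  29  33  33  35  34  34  33  36  35  35  37  34  33  35  34  35  35  36]]
```

```bash
python3 -m inch '[{"jaw":255,"dx":10.6,"dy":-3.4,"dz":0,"yaw":0},{"jaw":255,"dx":20.4,"dy":-5.6,"dz":0,"yaw":0},{"jaw":255,"dx":30.2,"dy":-6.9,"dz":0,"yaw":0},{"jaw":255,"dx":39.2,"dy":-7.3,"dz":0,"yaw":0},{"jaw":255,"dx":39.2,"dy":-7.3,"dz":0,"yaw":0}]'; python3 -m inch '[{"jaw":255,"dx":0,"dy":0,"dz":0,"yaw":0},{"jaw":255,"dx":0,"dy":0,"dz":0,"yaw":0},{"jaw":255,"dx":0,"dy":0,"dz":0,"yaw":0},{"jaw":255,"dx":0,"dy":0,"dz":0,"yaw":0},{"jaw":255,"dx":0,"dy":0,"dz":0,"yaw":0}]'
python3 - <<'E'
from h import *
yaw=1.273; Rz=Ro.from_euler("z",yaw).as_matrix()[:2,:2]; pv=np.array([639.06,-21.54])
t=r.read_state()["eef_pos"]; s=t[2]-58.8; h=54.5-(50-s)*.7002
v=(t[:2]-pv)@Rz+[h,0]; print("pin rel pivot",v, "R",np.hypot(*v))
im=np.mean([r.get_image("side").astype(float) for _ in range(6)],0).mean(2)
np.set_printoptions(linewidth=220)
print(im[218:240,246:276].astype(int))
E
```

```text
time_s: 10.3
eef_pos: [515.7, -31.1, 95.6]
eef_rot: [-3.141, 0.0, 1.276]
force: [3.4, -1.8, -1.5]
gripper_width: 23.4
grip_force: 59.2
time_s: 10.8
eef_pos: [515.5, -32.7, 95.8]
eef_rot: [-3.141, 0.0, 1.273]
force: [3.5, -0.4, -1.6]
gripper_width: 23.2
grip_force: 59.2
pin rel pivot [ -1.50408902 114.82893192] R 114.83878216982393
[[ 59  59  58  58  57  56 101 114  60  24  29  63  73  47  27  21  24  24  20  21  22  23  24  24  25  74  97  81  44  29]
 [ 38  34  33  32  33  31  29  28  32  29  22  65  84  52  25  23  23  23  26  23  22  22  24  22  18  72  97  82  44  29]
 [ 29  27  29  28  27  27  25  24  26  25  23  92 105  59  25  22  23  23  22  24  24  23  24  23  19  55  95  96  60  44]
 [ 27  29  28  28  27  26  23  21  22  24  24  91 101  62  44  29  23  24  20  22  24  24  22  23  22  52  92  92  63  54]
 [ 31  31  31  31  30  29  26  28  30  33  30  65  72  54  53  43  30  26  25  27  31  32  33  29  26  41  65  66  56  54]
 [ 64  64  63  65  63  51  52  58  75  79  80  67  65  71  73  65  66  65  63  63  60  61  59  61  57  61  67  73  69  69]
 [ 89  89  91  89  77  71  69
[... 1239 characters left out ...]
 34  34  34  32  61  72  69  43  34  34  33  32  34  33  33  36  36  34  35  52  40]
 [ 36  36  34  33  35  35  34  35  33  35  33  32  33  63  72  70  45  34  32  35  35  36  35  31  52  56  54  55  56  56]
 [ 39  35  36  37  35  34  37  35  36  35  32  34  33  64  73  70  46  35  33  34  34  52  53  43  53  54  54  54  56  54]
 [ 35  36  34  34  35  36  34  36  35  33  36  35  36  44  68  72  47  33  34  33  32  51  54  54  56  54  53  54  54  54]
 [ 36  37  34  37  38  35  32  34  37  36  36  35  35  34  38  33  34  35  35  34  36  51  54  56  55  54  56  55  55  52]
 [ 41  39  35  34  34  35  33  36  37  32  35  37  35  54  41  34  34  33  33  35  35  52  56  56  54  56  54  55  56  53]]
```

The image shows the post (columns 258–261) inside the hook's mouth, behind the shank wire and between the hook's point and the ring. Easing off.

```bash
python3 -m inch '[{"jaw":255,"dx":0,"dy":5,"dz":0,"yaw":0},{"jaw":255,"dx":0,"dy":10,"dz":0,"yaw":0},{"jaw":255,"dx":0,"dy":15,"dz":0,"yaw":0},{"jaw":255,"dx":0,"dy":20,"dz":0,"yaw":0},{"jaw":255,"dx":0,"dy":23,"dz":0,"yaw":0}]'; python3 -m inch '[{"jaw":255,"dx":0,"dy":0,"dz":0,"yaw":0},{"jaw":255,"dx":0,"dy":0,"dz":0,"yaw":0},{"jaw":255,"dx":0,"dy":0,"dz":0,"yaw":0},{"jaw":255,"dx":0,"dy":0,"dz":0,"yaw":0},{"jaw":255,"dx":0,"dy":0,"dz":0,"yaw":0}]'
python3 - <<'E'
from h import *
yaw=1.273; Rz=Ro.from_euler("z",yaw).as_matrix()[:2,:2]; pv=np.array([639.06,-21.54])
t=r.read_state()["eef_pos"]; s=t[2]-58.8; h=54.5-(50-s)*.7002
v=(t[:2]-pv)@Rz+[h,0]; print("pin rel pivot",v, "R",np.hypot(*v))
im=np.mean([r.get_image("side").astype(float) for _ in range(6)],0).mean(2)
np.set_printoptions(linewidth=220)
print(im[219:233,250:290].astype(int))
E
```

```text
time_s: 11.6
eef_pos: [537.1, -38.9, 95.3]
eef_rot: [-3.139, -0.0, 1.274]
force: [0.1, -0.1, -1.0]
gripper_width: 23.1
grip_force: 59.3
time_s: 12.1
eef_pos: [537.5, -39.0, 95.9]
eef_rot: [-3.141, -0.0, 1.274]
force: [0.4, 0.8, -0.8]
gripper_width: 23.5
grip_force: 59.3
pin rel pivot [-1.09026406 91.99186846] R 91.99832900059036
[[ 32  34  32  33  32  33  31  40  59  59  57  56  44  32  28  27  25  43  68  81  45  20  22  21  21  24  23  23  25  24  19  37  92 100  61  32  36  51  54  52]
 [ 27  27  27  26  25  26  25  46  61  62  62  61  45  29  22  24  23  60  97  89  45  21  20  24  24  20  22  22  24  22  22  34  92 102  68  51  54  57  55  55]
 [ 27  28  23  22  26  26  26  36  65  71  75  69  43  28  22  21  21  50  98  90  48  25  21  24  19  22  22  24  19  23  20  24  92 104  75  57  53  55  53  55]
 [ 30  28  28  27  26  30  29  28  48  65  68  53  35  29  27  24  26  39  51  45  36  46  36  31  31  30  30  33  30  32  38  30  61  69  62  56  53  55  55  54]
 [ 64  63  64  62  62  64  63  63  60  70  71  62  75  81  68  62  62  63  61  61  63  71  71  60  61  61  60  59  59
[... 813 characters left out ...]
76  56  35  48  40  36  42  41  34  29  51  41]
 [ 26  28  28  31  27  24  25  26  31  57  67  66  57  56  53  58  56  56  55  48  31  30  31  32  30  35  40  41  43  34  31  32  31  29  32  31  35  35  33  31]
 [ 29  27  29  29  29  29  31  27  28  62  72  69  35  26  27  27  23  26  23  26  29  34  31  32  33  31  34  33  35  32  33  34  35  32  35  35  33  34  34  35]
 [ 35  32  35  31  33  31  33  31  31  65  74  68  41  30  32  33  32  32  32  31  34  32  32  34  34  33  34  34  32  32  34  33  31  34  51  39  36  51  40  33]
 [ 35  33  35  34  34  35  33  35  31  62  72  68  42  33  33  35  33  34  34  34  32  34  34  33  33  34  31  32  33  34  33  35  33  50  41  34  51  39  34  36]]
```

The hook is tight on the post (bend at columns 256–257), there is no tension on the pin, and the force is about 0. Withdrawing along the axis.

```bash
python3 -m inch '[{"jaw":255,"dx":-4,"dy":0,"dz":-5.7,"yaw":0},{"jaw":255,"dx":-10,"dy":0,"dz":-14.3,"yaw":0},{"jaw":255,"dx":-18,"dy":0,"dz":-25.7,"yaw":0},{"jaw":255,"dx":-28,"dy":0,"dz":-40,"yaw":0},{"jaw":255,"dx":-42,"dy":0,"dz":-60,"yaw":0}]'; python3 plan.py 465.7 -384 150 1.375
python3 - <<'E'
from h import *
im=np.mean([r.get_image("side").astype(float) for _ in range(6)],0).mean(2)
np.set_printoptions(linewidth=220)
print(im[219:233,250:290].astype(int))
E
```

```text
time_s: 12.9
eef_pos: [524.8, -80.0, 156.9]
eef_rot: [-3.141, -0.0, 1.274]
force: [-0.3, -0.7, -0.9]
gripper_width: 23.5
grip_force: 59.3
plan dx dy dz yaw [-308.    32.4    6.8] -0.101 | at [524.8 -80.  156.9] [-3.141 -0.     1.274] F [-0.3 -0.7 -0.9] t 12.9 w 23.5 59.3
[[ 30  28  29  28  26  26  31  48  56  56  55  55  52  48  49  47  44  42  44  42  43  47  47  49  46  48  47  48  49  47  46  49  48  50  49  51  49  49  51  50]
 [ 28  26  27  26  26  27  25  45  59  60  61  61  47  37  33  32  32  37  34  34  33  43  49  55  52  53  52  51  52  54  52  53  52  53  53  53  53  55  55  54]
 [ 28  29  22  22  25  28  26  36  65  71  71  67  47  36  26  27  29  36  36  35  34  50  53  55  52  52  53  53  53  52  54  52  54  53  53  52  51  56  54  54]
 [ 29  28  29  28  23  30  28  29  46  62  67  54  37  30  29  27  32  38  39  39  37  52  56  54  52  55  55  55  54  52  52  55  54  52  57  55  55  54  54  54]
 [ 64  62  61  62  61  61  64  61  58  67  70  63  73  80  65  62  66  66  66  66  65  68  68  60  56  60  65  59  60  74  70  68  70  72  80  81  84  85  83  84]
 [ 87  89  86
[... 754 characters left out ...]
26  83  39  49  40  34  41  38  34  29  50  42]
 [ 28  29  29  27  25  29  28  26  31  57  67  67  56  54  55  55  54  55  55  47  32  32  31  32  32  34  39  31  30  31  31  31  31  32  32  31  33  33  32  35]
 [ 30  27  31  29  30  29  28  28  27  63  71  67  36  24  26  26  23  26  25  25  31  32  34  31  34  33  32  34  31  31  34  36  32  32  36  32  34  35  34  33]
 [ 36  32  31  33  34  32  33  32  30  63  70  68  40  33  42  38  33  34  31  32  31  35  29  35  35  33  34  51  39  35  51  39  31  36  51  38  34  51  41  35]
 [ 35  35  33  35  34  36  34  31  29  62  71  67  40  30  47  53  55  38  32  31  32  34  35  35  33  35  33  51  38  49  53  38  35  51  37  33  52  41  34  35]]
```

```bash
python3 -m inch '[{"jaw":255,"dx":-45,"dy":5,"dz":-12,"yaw":-0.02},{"jaw":255,"dx":-90,"dy":10,"dz":-20,"yaw":-0.04},{"jaw":255,"dx":-135,"dy":15,"dz":-20,"yaw":-0.06},{"jaw":255,"dx":-180,"dy":20,"dz":-20,"yaw":-0.08},{"jaw":255,"dx":-225,"dy":24,"dz":-20,"yaw":-0.1}]'; python3 plan.py 465.5 -381.6 150 1.375
```

```text
time_s: 13.7
eef_pos: [481.9, -302.2, 174.5]
eef_rot: [-3.14, -0.001, 1.376]
force: [0.8, 0.7, -0.9]
gripper_width: 23.3
grip_force: 59.3
plan dx dy dz yaw [-81.1  -0.6  24.4] 0.001 | at [ 481.9 -302.2  174.5] [-3.140e+00 -1.000e-03  1.376e+00] F [ 0.8  0.7 -0.9] t 13.7 w 23.3 59.3
```

```bash
python3 -m inch '[{"jaw":255,"dx":-45,"dy":0,"dz":0,"yaw":0},{"jaw":255,"dx":-81,"dy":-0.5,"dz":10,"yaw":0},{"jaw":255,"dx":-81,"dy":-0.5,"dz":24,"yaw":0},{"jaw":255,"dx":-81,"dy":-0.5,"dz":24,"yaw":0},{"jaw":255,"dx":-81,"dy":-0.5,"dz":24,"yaw":0}]'
python3 - <<'E'
from h import *
P=[];I=[]
for _ in range(8): I.append(r.get_image("side").astype(float)); s=r.read_state(); P.append(np.r_[s["eef_pos"],s["eef_rot"][2]])
p=np.mean(P,0); print(p.round(2),np.std(P,0).round(2))
c,s=np.cos(1.375),np.sin(1.375); R=np.array([[c,s,0],[s,-c,0],[0,0,-1]])
for home in((474.8,-332.6,76.7),(475,-333.5,77.8)): print((R@(np.array(home)-p[:3])).round(1))
im=np.mean(I,0); cv2.imwrite("pics/h1.png",cv2.resize(np.clip(im[265:360,245:345,::-1]*2,0,255).astype(np.uint8),None,fx=6,fy=6,interpolation=cv2.INTER_CUBIC))
ux=np.array([c,s,0]);print("tip px",proj("side",p[:3]+54.5*ux-[0,0,58.8]),"mouth px",proj("side",np.array([475.54,-331.6,96.6])+17.2*ux-[0,0,24.6]))
E
```

```text
time_s: 14.2
eef_pos: [466.1, -379.2, 150.4]
eef_rot: [-3.139, -0.002, 1.375]
force: [0.2, 0.7, -1.2]
gripper_width: 22.9
grip_force: 59.3
[ 466.76 -379.94  152.48    1.38] [0.17 0.38 0.43 0.  ]
[48.  -1.3 75.8]
[47.2 -1.  74.7]
tip px [[284.25144855 320.29263843]] mouth px [[283.3642899  324.24724932]]
```

View pics/h1.png

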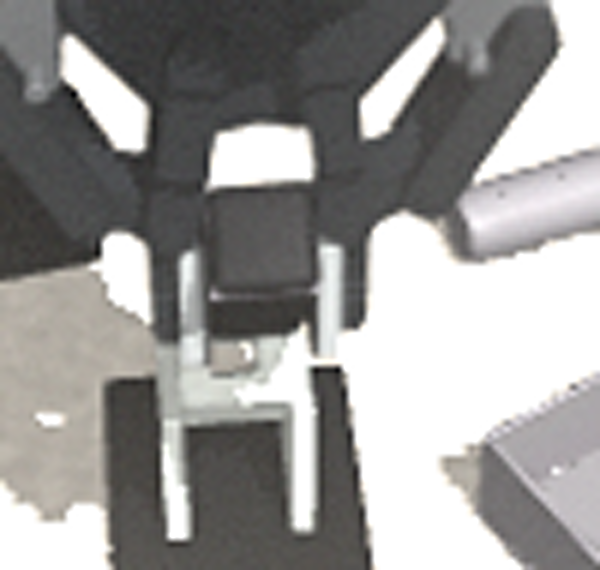

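The pin tip, at about (245,348) in the crop, is above the bore, whose middle is at x≈239, so it is lined up sideways within 1–2 mm. Starting the insertion along the bore axis.

```bash
python3 -m inch '[{"jaw":255,"dx":5.8,"dy":-1.2,"dz":12.9,"yaw":0},{"jaw":255,"dx":10,"dy":-1.2,"dz":19,"yaw":0},{"jaw":255,"dx":14.4,"dy":-1.2,"dz":25.2,"yaw":0},{"jaw":255,"dx":18.7,"dy":-1.2,"dz":31.4,"yaw":0},{"jaw":255,"dx":23,"dy":-1.2,"dz":37.5,"yaw":0}]'
python3 - <<'E'
from h import *
P=[];F=[]
for _ in range(6): r.get_image("side"); s=r.read_state(); P.append(s["eef_pos"]);F.append(s["force"])
p=np.mean(P,0); c,s=np.cos(1.375),np.sin(1.375); R=np.array([[c,s,0],[s,-c,0],[0,0,-1]])
print(p,"F",np.mean(F,0),"to home",(R@(np.array((475,-332.7,77.3))-p)).round(1))
E
```

```text
time_s: 15.1
eef_pos: [469.4, -357.5, 113.5]
eef_rot: [-3.141, -0.0, 1.374]
force: [-0.4, 0.6, -1.4]
gripper_width: 23.1
grip_force: 59.3
[ 469.35247477 -357.51564267  113.72876694] F [-0.14429268  0.18297134 -0.92348056] to home [25.4  0.7 36.4]
```

```bash
python3 -m inch '[{"jaw":255,"dx":6,"dy":0.2,"dz":8.3,"yaw":0},{"jaw":255,"dx":12,"dy":0.5,"dz":16.7,"yaw":0},{"jaw":255,"dx":18,"dy":0.5,"dz":25,"yaw":0},{"jaw":255,"dx":22,"dy":0.5,"dz":31,"yaw":0},{"jaw":255,"dx":25,"dy":0.5,"dz":35,"yaw":0}]'
python3 - <<'E'
from h import *
P=[];F=[]
for _ in range(6): r.get_image("side"); s=r.read_state(); P.append(s["eef_pos"]);F.append(s["force"])
p=np.mean(P,0); c,s=np.cos(1.375),np.sin(1.375); R=np.array([[c,s,0],[s,-c,0],[0,0,-1]])
print(p,"F",np.mean(F,0),"to home",(R@(np.array((475,-332.7,77.3))-p)).round(1))
E
```

```text
time_s: 15.9
eef_pos: [474.5, -332.6, 78.0]
eef_rot: [-3.14, -0.001, 1.374]
force: [0.4, -0.1, -0.4]
gripper_width: 23.4
grip_force: 59.3
[ 474.78619447 -333.26849261   78.97509691] F [-0.17925353 -0.16869125 -1.54070182] to home [0.6 0.1 1.7]
```

```bash
python3 -m inch '[{"jaw":255,"dx":0.6,"dy":0,"dz":1.2,"yaw":0},{"jaw":255,"dx":1,"dy":0,"dz":2.2,"yaw":0},{"jaw":255,"dx":1,"dy":0,"dz":2.2,"yaw":0},{"jaw":255,"dx":1,"dy":0,"dz":2.2,"yaw":0},{"jaw":255,"dx":1,"dy":0,"dz":2.2,"yaw":0}]'; python3 plan.py 475 -332.7 77.3 1.375
```

```text
time_s: 16.7
eef_pos: [475.0, -332.6, 77.1]
eef_rot: [3.142, -0.0, 1.374]
force: [-0.6, 0.5, -0.4]
gripper_width: 23.5
grip_force: 59.3
plan dx dy dz yaw [-0.1 -0.  -0.2] -0.001 | at [ 475.  -332.6   77.1] [ 3.142 -0.     1.374] F [-0.6  0.5 -0.4] t 16.7 w 23.5 59.3
```

```bash
python3 -m inch '[{"jaw":150,"dx":0,"dy":0,"dz":0,"yaw":0},{"jaw":150,"dx":0,"dy":0,"dz":0,"yaw":0},{"jaw":0,"dx":0,"dy":0,"dz":0,"yaw":0},{"jaw":0,"dx":0,"dy":0,"dz":0,"yaw":0},{"jaw":0,"dx":0,"dy":0,"dz":0,"yaw":0}]'; python3 plan.py 475 -332.7 77.3 1.375
```

```text
time_s: 17.2
eef_pos: [475.0, -332.6, 77.2]
eef_rot: [3.141, -0.0, 1.374]
force: [-0.6, -0.3, -0.4]
gripper_width: 77.1
grip_force: 0.0
plan dx dy dz yaw [-0.1 -0.  -0.1] -0.001 | at [ 475.  -332.6   77.2] [ 3.141 -0.     1.374] F [-0.6 -0.3 -0.4] t 17.2 w 77.1 0.0
```

```bash
python3 -m inch '[{"jaw":0,"dx":0,"dy":0,"dz":0,"yaw":0},{"jaw":0,"dx":0,"dy":0,"dz":-20,"yaw":0},{"jaw":0,"dx":0,"dy":0,"dz":-60,"yaw":0},{"jaw":0,"dx":0,"dy":0,"dz":-105,"yaw":0},{"jaw":0,"dx":0,"dy":0,"dz":-150,"yaw":0}]'
python3 - <<'E'
from h import *
im=np.mean([r.get_image("side").astype(float) for _ in range(6)],0)
g=im.mean(2)
np.set_printoptions(linewidth=220)
print(g[304:338,270:300].astype(int))
print(g[219:230,254:290].astype(int))
E
```

```text
time_s: 17.7
eef_pos: [474.7, -332.3, 228.3]
eef_rot: [-3.141, -0.001, 1.374]
force: [1.2, -0.9, -0.1]
gripper_width: 85.3
grip_force: 0.0
[[ 82  83  83 ... 151 153 154]
 [ 80  82  82 ... 150 150 153]
 [ 79  81  80 ... 151 150 150]
 ...
 [ 35  38  99 ...  82  32  38]
 [ 35  38  88 ...  82  34  38]
 [ 35  39  87 ...  82  33  37]]
[[ 33  34  32  36  39  42  42  44  46  49  50  51  46  44  42  45  44  49  51  51  49  51  51  51  51  50  50  50  51  50  52  52  54  52  55  52]
 [ 31  32  31  39  44  61  55  53  47  39  33  32  29  33  36  35  34  46  54  55  54  57  57  55  53  57  55  56  55  55  54  56  56  55  55  56]
 [ 29  30  32  35  58  69  82  94  61  33  27  24  29  34  38  38  35  52  55  56  55  55  55  54  56  53  55  55  55  57  55  56  52  54  55  55]
 [ 29  29  30  32  42  57  84  62  37  30  29  24  32  38  39  40  38  53  57  54  54  59  55  55  54  55  56  56  56  55  58  57  57  59  57  57]
 [ 39  41  46  51  46  64 103  94  81  85  70  64  69  70  70  69  69  71  73  68  73  94  78  66  69  77  73  70  75  76  84  86  88  90  87  90]
 [ 50  60  67  73  63  91 110  94  79  67  88  94  92  94  93  93  93  90  96 145 167 140 117 124 129 133  90  75 110 119  89  82 117 110  84 101]
 [ 62  77  86 129  90  91 109 100  99 101 103 101 102 101 102 101  99  87 126 111  73  91 100  85  82 103 114  84 144 139  72 108 170 115  57 130]
 [ 73  89 107 130  94  90 106 103  96  93  94  94  93  93  93  93  75 134 137 105  95  93  92  94  98 112 129 148 160 109  94 133 136  88  82 154]
 [ 78  85  84 120 125 100 107 113  97  93  93  93  94  94  96  88 136 133 114 121 108  94  86 100 133 138  87  85 109  80  84 136 111  58  87 105]
 [ 22  24  18  32 129 146 152 168 169 169 169 169 170 169 170 163 140  66  42  92 125 133 164 158 133  88  39  48  41  33  42  39  35  28  53  43]
 [ 27  29  25  22  27  64  81  96  77  72  66  71  74  74  75  60  32  28  29  27  27  32  36  29  29  30  29  31  31  29  29  31  30  33  33  32]]
```

Run:
```python
from h import *
a=cv2.resize(cv2.imread("pics/side0.png"),(560,420),interpolation=cv2.INTER_AREA).mean(2)
b=np.mean([r.get_image("side").astype(float) for _ in range(6)],0).mean(2)
t=a[305:334,272:298].astype(np.float32)
res=cv2.matchTemplate(b[295:344,262:308].astype(np.float32),t,cv2.TM_CCOEFF_NORMED); _,m,_,l=cv2.minMaxLoc(res); print("match",m,np.array(l)-10)
np.set_printoptions(linewidth=250,threshold=10**6)
print((b-a)[304:336,272:300].astype(int))
```

```text
match 0.9687761068344116 [0 0]
[[-49 -48 -53 -49  10  21  19  16  20  21  21  18  20  20  19  20  19  18  19  19  19  19  20  17  19  21  20  19]
 [-49 -53 -54 -12  17  19  21  20  19  19  19  18  21  21  20  20  22  19  16  22  19  20  20  20  19  20  21  19]
 [-50 -53 -50 -56   8  19  19  21  20  19  18  21  23  21  18  17  21  19  18  18  18  15  18  18  18  20  18  16]
 [-51 -51 -44 -50   9  19  18  16  16  20  23  21  20  21  19  19  19  19  22  20  21  19  21  21  19  18  18  18]
 [-50 -55  16  -1  13  19  18  17  16  17  19  18  17  19  17  16  16  18  15  19  21  16  17  18  20  21  18  17]
 [-49 -57  10  21  19  17  16  18  21  22  22  25  23  26  23  21  29  29  29  26  24  20  18  18  19  20  21  18]
 [-15 -39   9  20  25  22  29  31  52  29  20  36  15   6   5   9  24   5   0  -9  15  24  21  19  18  18  18  18]
 [ 26  24  21  22  40  34  30   4 -10  -8  -1  -4   1   2   3   5   2   7   9   3  10  13  21  19  17  17  18  19]
 [ 20  18  17  18  45  18   2   9   4   8   4   9   8   5   8  10   7   6   9  10 -16  29  15  19  20  19  18  17]
 [ 21  20  16  15  40  21   4   7 
[... 1911 characters left out ...]
   0   6]
 [ 11  12  10   8  15  11   5   5   3   7   2   6   4   7   5   4   3   4  -7  27  31  18  14  24  13   5   3   4]
 [ 12  13  10  12  17   9   2   0   5   2   4   6   1   3   2  -4   5  -4  14  33  33  25  21  24  24   8   1   6]
 [ 12  12  10  11  13  18  15   5   5  10  15  16  16  17  12  14  15  14   8   1   1   5  18  20  18   1   2   7]
 [ 13  11  14   6   7  10  10  11  13  11   9  11  10   5   9   8  13  10  11  11  16   6  27  26  39  13   0   9]
 [  9   8   6   9  10  12   9  10  14  14  10  11  13  14  17  18  15  13  12  15  12   7  12   8  20   5   1   6]
 [ 18  16  16   9  12  17   8   8   7   5   2   6   7   7   2   4   2  -1  -3   5  11   9  21  16  27  11  -1   3]]
```

The puller's image matches its starting position with zero pixel shift, and the hook is still on the post. Handing in.

```bash
python3 -c "
from workcell import r
print(r.hand_in())"
```

```text
the job is handed in; nothing more can be done
None
```

The job is handed in: camera checks before hand-in showed the spring's hook hung on the anchor post and the puller back home in its stand, released, at about 18 s; the hand-in returned no verdict.

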